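# Set out the repair mat for the next job

### The arm

A 6-joint arm with a two-finger parallel gripper is mounted at the origin on a cart in front of the work surface, level with it; the furniture and walls round the work are solid. World frame = base frame: x ahead of the robot, y to its left, z up, the work surface at z = 0. Lengths are in mm, angles in rad, forces in N, time in s.
With the tool pointing down it reaches from about 325 to 775 mm from the base axis. Payload 5.5 kg.
Tool frame: the origin (TCP) lies midway between the tips of the shut fingers; the grasp point (between the pads) lies 19 mm behind it (env.grip_depth is the distance from the TCP to the grasp point, in mm); z points along the fingers, y is the line along which they close (so a half turn about z gives the same grasp; the last joint's range is limited). The gripper opens to 85 mm and grips with 20 to 120 N. Pads are 22 mm wide; open, the fingers measure 114 mm over their backs; the gripper's body (76 mm by 85 mm) begins 54 mm behind the grasp point. The pads swing forward as they close: fully open they stand 13 mm farther back than shut.
Start: joints at [-1.403, 0.091, 1.231, -0, 1.82, -0.057], TCP at [133.745, -584.918, 231.275] pointing down, gripper open.
Joint ranges: [-2.87, 2.87], [-0.86, 2.18], [0.17, 2.46], [-1.51, 4.65], [0.06, 2.69], [-2.65, 2.65]. Speed limits (rad/s): [2.57, 2.57, 3.01, 3.14, 3.14, 3.14].

### API

Orientations are given as a unit quaternion [x, y, z, w].
In Python, from rig import sensors, cams, job, env gives the robot as it stands.
- The arm moves only by the shell command python3 -m inch 'ROWS' [OPENING]. ROWS is text: rows parted by semicolons, each of 6 numbers parted by spaces: the shift along the tool's x, y, z in mm, then the turn, a rotation vector about the tool's x, y, z in rad. A call has 1 to 20 rows; each row shifts and turns the commanded pose from where the row before left it, along the tool's axes as they then stand; what a row does not reach is not made up. A row lasts 1/10 s, in which the tool goes at most 50 mm and 8.59 degrees, less where a joint would pass 70% of its speed; a pose out of reach is approached as far as the arm can. A call is refused whole if a number of a shift passes 50 or a number of a turn 0.15, either way. A call with a gripper value outside its range is refused whole. OPENING is the opening, from 0 (shut) to 1 (fully open), set as the call begins (- or left out, the last holds). The fingers move at their own pace and stop on an object; the grip force is fixed at half the most. Time passes only in rows, so rows that do not move let the fingers close. It gives the time, the measured TCP pose, the force, the opening and the grip force at its end, in the units of the state.
- sensors.sense(): the state, without advancing time (a new reading comes with each control period).
- cams.capture(name): name is "side" or "top"; returns a dict with "img" (480x640x3 uint8, red, green, blue), "vfov" (degrees; the focal length in pixels is half the picture's height over the tangent of half this angle, whatever the lens; pixels are square), "cx", "cy" (the principal point, pixels), "k1" (the pictures are not rectified: a ray, as slopes to the right and down, at radius r is drawn at 1 + k1 r^2 times it, then the intrinsics apply), "world_from_camera" (4x4, takes a point from camera to world coordinates). Camera axes: x right, y up, looking along -z (the intrinsics and any distortion apply to the point x, -y, -z); pixel columns grow to the right and rows downward; lengths in mm; the calibration is good to about 2 mm. A picture is of the moment at which its call begins. There is no depth.
- job.finish_job(): hands the job in; it is judged then, once.
The state is a dict: "clock": time; "joint_pos": joint angles; "joint_velocities": joint speeds; "joint_torque": joint torques, N m; "position": TCP position; "tool_rot": TCP orientation; "force": force on the tool from outside, world axes, zero at the start; "wrist_torque": the same for the moment, N m; "finger_gap": finger opening in mm; "gripper_force": force on a finger pad.
Only numpy, scipy, OpenCV 4.12 (cv2) and the standard library are available. Lean on these libraries where they do the work, as an engineer would, in place of code of your own. Each camera call takes 0.05 s, during which the arm holds its last target. There are 200 camera calls.

### The job

Set out the black repair mat for the next job: lay the cork sanding block flat on the red spot and the roll of black tape flat on the blue spot, and set the small steel cup, mouth up, on top of the tape roll, centred. Lay the red lighter between the block and the roll, along the white line midway between the spots. Leave the mug and the yellow grease tube where they are.

Things in the scene. Friction and masses are not known exactly. Their poses are not given: they have to be found in the camera images.
- mat: fixed black rubber mat with a white border, 120 mm (its x) by 250 mm (its y), 3 mm thick; origin under its centre; x points away from the robot (turned by up to 0.2 rad either way), y left. The spots lie at x 0, y +85 and -85 mm, either way round. A white line, 90 mm long, runs along its y through its centre, midway between the spots: the place for the lighter.
- red_spot: red disc, 68 mm in diameter, printed on the mat; origin at its centre on the mat's top (z 3 mm). Place for the sanding block.
- blue_spot: blue disc, 68 mm in diameter, printed on the mat; origin at its centre on the mat's top (z 3 mm). Place for the tape roll.
- sanding_block: loose brown cork sanding block, 54 mm (its x) by 70 mm (its y) by 24 mm high; origin at the centre of its underside.
- tape: loose flat-lying roll of black insulating tape with a tan core, 66 mm in diameter, 18 mm high, open hole about 34 mm across; origin at the centre of its underside, z up.
- steel_cup: loose small round cup of pressed steel, open at the top and in the middle of its foot: 55 mm across the rim, 23 mm high, foot about 35 mm across; origin at the centre of its underside, z up. Hold it across its outside under the rim. On the roll its foot rests on the roll's top face, just wider than the roll's hole.
- lighter: loose pocket lighter, red and white with a black end, lying flat: 23 mm wide (its x), 71 mm long (its y), 11 mm high; origin at the centre of its underside.
- mug: bystander, to be left alone: white dotted mug, 91 mm high, body 82 mm across with a handle; it stands behind the mat, to the right. Origin under its middle.
- grease_tube: bystander, to be left alone: yellow grease tube lying flat, 141 mm long, 30 mm high, near the front edge at the right. Origin under its middle.
Mind the look-alikes: they are no part of the job. Of the things that look like the lighter, the smaller one is meant.

How it is judged:
By the outcome, as a careful person would: the job done as asked, in the order asked, and still so for the second after the job is handed in, with the robot touching nothing.
It also fails if it takes over 96 s, if anything falls off the work surface, if the arm or the gripper's body presses on something with over 40 N, if the wrist force passes 120 N, or if a joint passes its speed limit or range.

## Working session

There is one attempt and no reset: what is moved stays moved. The work goes in short steps, Python scripts to look and compute and a shell command to move; the robot and the scene stay as the last step left them, time stands still between calls to the robot, and variables do not carry over. Pictures are saved under pics/ and viewed, at most 14 in all, crops included, and the job is handed in when it is done.

```bash
ls; mkdir -p pics; python3 - <<'E'
from rig import sensors,cams,env
import cv2
for n in("top","side"):
    c=cams.capture(n); cv2.imwrite(f"pics/{n}0.png",c["img"][:,:,::-1])
    print(n,c["vfov"],c["cx"],c["cy"],c["k1"],c["world_from_camera"])
s=sensors.sense();print(s["clock"],s["position"],s["tool_rot"],s["finger_gap"],env.grip_depth)
E
```

```text
pics
top 48.21098122509869 317.114346313473 243.6330626683967 -0.08397042854682843 [[ 1.80229887e-02  9.94360493e-01 -1.04510197e-01  4.11554613e+02]
 [-9.99592213e-01  2.02354107e-02  2.01478312e-02 -2.56638898e+02]
 [ 2.21490141e-02  1.04104455e-01  9.94319709e-01  1.02184848e+03]
 [ 0.00000000e+00  0.00000000e+00  0.00000000e+00  1.00000000e+00]]
side 43.7469133716602 316.563395425328 234.77015728808644 -0.18950389810991197 [[-9.74455514e-01  9.32841823e-02 -2.04290265e-01  3.04457145e+02]
 [-2.23648993e-01 -4.85851013e-01  8.44943738e-01  5.85749859e+02]
 [-2.04347466e-02  8.69049397e-01  4.94303112e-01  5.45552268e+02]
 [ 0.00000000e+00  0.00000000e+00  0.00000000e+00  1.00000000e+00]]
0.1 [ 133.68000054 -584.66307038  230.26642709] [ 9.93690809e-01  1.12150832e-01 -5.99137685e-05 -8.74076043e-04] 84.83095840750691 18.700000000000003
```

View pics/top0.png

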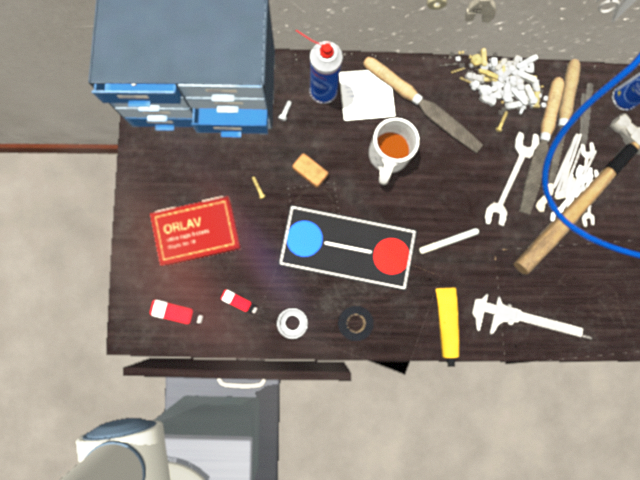

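View pics/side0.png

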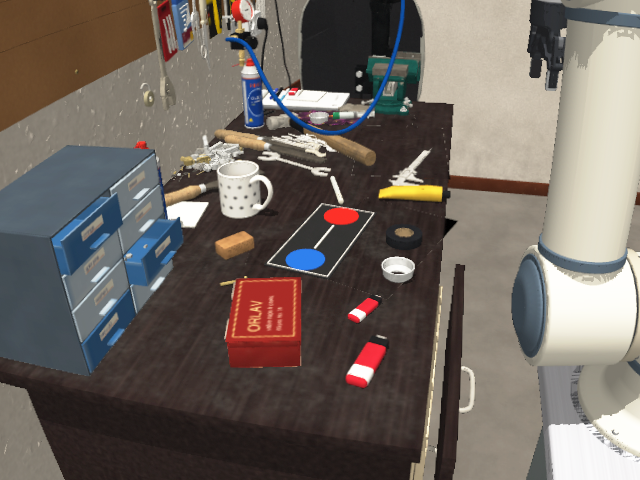

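The top view shows blue spot (305,239), red spot (392,256), block (311,170), tape (355,323) and cup (292,323). Two things look like the lighter: (238,301) and the larger (175,312). The smaller one, at (238,301), is meant. I'll crop to confirm and measure.

```bash
cat > h.py <<'E'
import numpy as np,cv2
from rig import cams,sensors
def cap(n):
    c=cams.capture(n);W=np.array(c["world_from_camera"]);f=240/np.tan(np.radians(c["vfov"])/2)
    K=np.array([[f,0,c["cx"]],[0,f,c["cy"]],[0,0,1]]);d=np.array([c["k1"],0,0,0.])
    return dict(img=c["img"],W=W,K=K,d=d)
def ray(c,p):
    q=cv2.undistortPoints(np.array(p,float).reshape(-1,1,2),c["K"],c["d"])[:,0]
    v=np.c_[q[:,0],-q[:,1],-np.ones(len(q))]@c["W"][:3,:3].T
    return c["W"][:3,3],v
def plane(c,p,z):
    o,v=ray(c,p);return (o+v*((z-o[2])/v[:,2])[:,None])
def tri(a,pa,b,pb):
    o1,v1=ray(a,pa);o2,v2=ray(b,pb);v1=v1[0];v2=v2[0]
    t=np.linalg.lstsq(np.c_[v1,-v2],o2-o1,rcond=None)[0]
    A=o1+t[0]*v1;B=o2+t[1]*v2;return (A+B)/2,np.linalg.norm(A-B)
def mask(c,lo,hi,box):
    x0,y0,x1,y1=box;hsv=cv2.cvtColor(c["img"],cv2.COLOR_RGB2HSV)
    m=cv2.inRange(hsv,np.array(lo),np.array(hi))
    k=np.zeros_like(m);k[y0:y1,x0:x1]=m[y0:y1,x0:x1];return k
def blob(m):
    cs,_=cv2.findContours(m,cv2.RETR_EXTERNAL,cv2.CHAIN_APPROX_NONE)
    k=max(cs,key=cv2.contourArea);M=cv2.moments(k)
    return k[:,0,:].astype(float),np.array([M["m10"]/M["m00"],M["m01"]/M["m00"]])
E
python3 - <<'E'
from h import *
t=cap("top");s=cap("side")
R=((0,120,90),(6,255,255));
spec=dict(blue=((95,120,100),(115,255,255),(280,215,330,262),(280,240,330,275)),
 red=(*R,(365,230,420,285),(315,200,365,230)),
 block=((8,80,80),(22,255,255),(285,148,335,192),(210,228,260,262)),
 lighter=(*R,(218,285,262,318),(340,290,388,325)),
 core=((8,40,60),(30,255,255),(338,305,375,342),(385,222,425,250)))
for n,(lo,hi,bt,bs) in spec.items():
    kt,ct=blob(mask(t,lo,hi,bt));ks,cs=blob(mask(s,lo,hi,bs))
    P,e=tri(t,ct,s,cs);z=P[2]
    r=cv2.minAreaRect(plane(t,kt,z)[:,:2].astype(np.float32))
    print(n,ct.round(1),cs.round(1),"P",P.round(1),"gap",round(e,1),"rect",np.round(r[0],1),np.round(r[1],1),round(r[2],1))
a=t["img"][280:350,130:390];b=s["img"][210:400,330:450]
a=cv2.resize(a,None,fx=3,fy=3,interpolation=2);b=cv2.resize(b,None,fx=2,fy=2,interpolation=2)
o=np.zeros((600,800,3),np.uint8);o[:210,:780]=a;o[215:595,:240]=b[:380]
c=cv2.resize(t["img"][150:192,285:335],None,fx=5,fy=5,interpolation=2);o[215:425,250:500]=c
c=cv2.resize(s["img"][220:265,205:262],None,fx=5,fy=5,interpolation=2);o[215:440,510:795]=c
cv2.imwrite("pics/c1.png",o[:,:,::-1])
E
```

```text
blue [304.5 238.3] [305. 259.] P [ 528.3 -252.9    5. ] gap 0.4 rect [ 527.9 -253. ] [71.1 66.7] 1.0
red [390.5 255.6] [340.7 215.9] P [ 498.3 -417.8    5.7] gap 0.0 rect [ 498.5 -417.9] [71.  67.4] 0.4
block [309.8 169.8] [234.1 244.5] P [ 659.3 -260.4   14.7] gap 0.5 rect [ 659.8 -260.1] [69.1 41.9] 51.9Traceback (most recent call last):
  File "<stdin>", line 10, in <module>
  File "h.py", line 24, in blob
    return k[:,0,:].astype(float),np.array([M["m10"]/M["m00"],M["m01"]/M["m00"]])
                                            ~~~~~~~~^~~~~~~~~
ZeroDivisionError: float division by zero
```

```bash
cat > m.py <<'E'
from h import *
t=cap("top");s=cap("side")
for c,pts in((t,[(232,297),(310,170),(315,165),(355,323),(345,320)]),(s,[(362,309),(234,240),(236,250),(405,232)])):
    hsv=cv2.cvtColor(c["img"],cv2.COLOR_RGB2HSV);print([hsv[y,x].tolist() for x,y in pts])
a=t["img"][280:350,130:390];b=s["img"][210:400,330:450]
a=cv2.resize(a,None,fx=3,fy=3,interpolation=2);b=cv2.resize(b,None,fx=2,fy=2,interpolation=2)
o=np.zeros((600,800,3),np.uint8);o[:210,:780]=a;o[215:595,:240]=b[:380]
c=cv2.resize(t["img"][150:192,285:335],None,fx=5,fy=5,interpolation=2);o[215:425,250:500]=c
c=cv2.resize(s["img"][220:265,205:262],None,fx=5,fy=5,interpolation=2);o[215:440,510:795]=c
cv2.imwrite("pics/c1.png",o[:,:,::-1])
E
python3 m.py
```

```text
[[0, 0, 255], [21, 117, 252], [22, 115, 254], [5, 61, 71], [100, 12, 62]]
[[178, 206, 250], [15, 144, 220], [15, 139, 132], [17, 104, 165]]
```

View pics/c1.png

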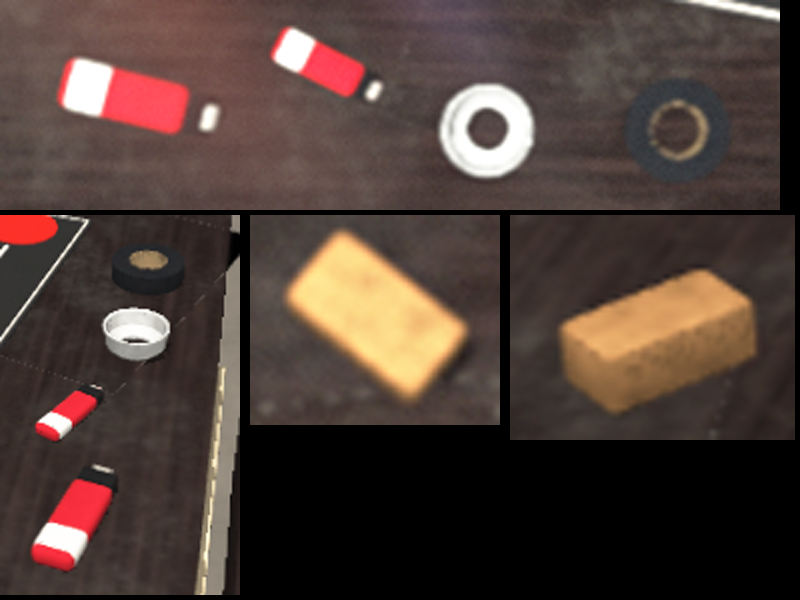

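The crop confirms it: the smaller lighter is at top (237,300), and the big look-alike at (173,312) is about 1.6 times its size. The cork block looks narrower than the 54x70 given, so I'll check its corners and the rest by triangulation.

```bash
cat > m2.py <<'E'
from h import *
t=cap("top");s=cap("side")
T=[(303.6,153),(292.6,166.4),(317.4,187),(328.4,173)];S=[(215,242.6),(225.4,249),(253.4,237.4),(244,230.6)]
P=[]
for a,b in zip(T,S):
    p,e=tri(t,a,s,b);P.append(p);print("corner",p.round(1),round(e,1))
P=np.array(P);print("edges",[round(np.linalg.norm(P[i]-P[i-1]),1) for i in range(4)],P.mean(0).round(1))
def two(c,lo1,hi1,box): return mask(c,lo1,hi1,box)
def show(n,kt,ct,ks,cs):
    P,e=tri(t,ct,s,cs);r=cv2.minAreaRect(plane(t,kt,P[2])[:,:2].astype(np.float32))
    print(n,ct.round(1),cs.round(1),P.round(1),round(e,1),np.round(r[0],1),np.round(r[1],1),round(r[2],1))
m=lambda c,b:mask(c,(165,120,90),(180,255,255),b)|mask(c,(0,120,90),(6,255,255),b)
show("lighterred",*blob(m(t,(218,285,262,318))),*blob(m(s,(340,290,388,325))))
show("bigred",*blob(m(t,(145,290,215,330))),*blob(m(s,(340,330,395,390))))
w=lambda c,b:mask(c,(0,0,140),(180,60,255),b)
show("cup",*blob(w(t,(270,300,315,345))),*blob(w(s,(378,252,418,285))))
g=mask(t,(90,5,25),(125,255,110),(330,300,382,345));k,c=blob(g)
for z in(10,18):print("tape",c,z,[np.round(x,1) for x in cv2.minEnclosingCircle(plane(t,k,z)[:,:2].astype(np.float32))],plane(t,[c],z).round(1))
g=mask(s,(8,40,60),(30,255,255),(385,222,425,250));print(g.sum()/255)
w=mask(t,(0,0,190),(180,50,255),(322,235,374,257));k,c=blob(w);print("line",c,cv2.minAreaRect(plane(t,k,3)[:,:2].astype(np.float32)))
E
python3 m2.py
```

```text
corner [ 689.8 -248.    22.3] 0.8
corner [ 662.6 -227.7   24.4] 0.9
corner [ 625.7 -275.1   24.2] 2.9
corner [ 651.8 -295.9   24. ] 0.0
edges [np.float64(61.1), np.float64(34.1), np.float64(60.1), np.float64(33.4)] [ 657.5 -261.7   23.8]
lighterred [240.9 302.9] [367.6 305.4] [ 403.  -136.2    9.3] 0.6 [ 403.1 -136.4] [35.4 23.3] 64.9
bigred [178.4 313.5] [370.8 355.1] [380.7 -20.4  13.6] 0.7 [381.3 -20.8] [51.2 33.3] 77.5
cup [291.9 323. ] [397.8 268.2] [ 368.2 -232.8   18.6] 0.0 [ 368.1 -232.2] [55.3 57.5] 1.1
tape [355.37184116 322.89671079] 10 [array([ 370.2, -351.4]), np.float64(32.1)] [[ 369.9 -351.6   10. ]]
tape [355.37184116 322.89671079] 18 [array([ 370.5, -350.6]), np.float64(31.8)] [[ 370.3 -350.8   18. ]]
175.0
line [347.53040541 246.90878378] ((513.5374755859375, -335.56292724609375), (91.93335723876953, 7.550675868988037), 79.79461669921875)
```

```bash
python3 - <<'E'
from h import *
t=cap("top");s=cap("side")
k,c=blob(mask(t,(8,80,60),(32,255,255),(285,148,338,195)))
for z in(24,):print("block all",c,cv2.minAreaRect(plane(t,k,z)[:,:2].astype(np.float32)))
k,c=blob(mask(t,(8,80,190),(32,255,255),(285,148,338,195)))
ks,cs=blob(mask(s,(8,60,165),(32,255,255),(205,225,262,262)))
print("block bright",c,cs,cv2.minAreaRect(plane(t,k,24)[:,:2].astype(np.float32)),tri(t,c,s,cs))
b=(218,285,262,318)
m=mask(t,(165,120,90),(180,255,255),b)|mask(t,(0,120,90),(6,255,255),b)|mask(t,(0,0,150),(180,80,255),b)
p=np.argwhere(m)[:,::-1].astype(float);P=plane(t,p,9)[:,:2]
kr,_=blob(m);r=cv2.minAreaRect(plane(t,kr,9)[:,:2].astype(np.float32));print(r)
for a in np.radians([60,65,70]):
    u=np.array([np.cos(a),np.sin(a)]);v=np.array([-u[1],u[0]]);L=P@u;Wd=P@v
    print(np.degrees(a),np.ptp(L),np.ptp(Wd),u*(L.max()+L.min())/2+v*(Wd.max()+Wd.min())/2)
E
```

```text
block all [309.86789773 169.79805871] ((657.2528076171875, -260.220458984375), (68.81765747070312, 41.63072204589844), 52.97221374511719)
block bright [309.6355026  169.20928811] [232.95883534 240.38253012] ((658.5314331054688, -259.95477294921875), (62.52260971069336, 34.963104248046875), 52.50288772583008) (array([ 659.30914568, -259.89255833,   23.22355396]), np.float64(1.4750133359404778))
((408.54217529296875, -125.80085754394531), (59.0457649230957, 24.206979751586914), 64.87171173095703)
59.99999999999999 73.0803784069219 27.246752085957723 [ 404.80726871 -131.25715104]
65.0 72.47849433252456 24.30521489743637 [ 405.69774084 -131.90069892]
70.0 72.73821039372994 28.03368377340132 [ 406.33184343 -131.87054365]
```

```bash
python3 -m inch '0 0 0 0 0 0.1125;0 0 0 0 0 0.1125;25 -15.4 0 0 0 0;37.5 -23.2 0 0 0 0;37.5 -23.2 0 0 0 0;37.5 -23.2 0 0 0 0;37.5 -23.2 0 0 0 0;37.5 -23.2 0 0 0 0;37.5 -23.2 0 0 0 0;37.5 -23.2 0 0 0 0;37.5 -23.2 0 0 0 0;37.5 -23.2 0 0 0 0;37.5 -23.2 0 0 0 0;37.5 -23.2 0 0 0 0;37.5 -23.2 0 0 0 0;37.5 -23.2 0 0 0 0;12.5 -7.6 0 0 0 0;0 0 0 0 0 0' 1
```

```text
clock: 2.3
position: [660.4, -258.4, 229.9]
tool_rot: [1.0, 0.002, -0.001, -0.001]
force: [0.8, -0.0, 0.1]
finger_gap: 85.2
gripper_force: 0.0
```

```bash
python3 -m inch '0 0 25 0 0 -0.15;0 0 25 0 0 -0.15;0 0 25 0 0 -0.15;0 0 25 0 0 -0.15;0 0 25 0 0 -0.15;0 0 25 0 0 -0.15;0 0 20 0 0 -0.012;0 0 0 0 0 0;0 0 0 0 0 0;0 0 0 0 0 0'; python3 - <<'E'
from h import *
import cv2
for n in("top","side"):
    globals()[n]=cap(n)
a=cv2.resize(top["img"][110:230,250:400],None,fx=2.6,fy=2.6);b=cv2.resize(side["img"][130:290,160:320],None,fx=2.4,fy=2.4)
o=np.zeros((400,800,3),np.uint8);o[:a.shape[0],:a.shape[1]]=a;o[:b.shape[0],400:400+b.shape[1]]=b
cv2.imwrite("pics/g1.png",o[:,:,::-1])
E
```

```text
clock: 3.3
position: [659.3, -261.3, 63.8]
tool_rot: [0.898, 0.44, 0.001, 0.001]
force: [0.3, 0.7, 0.2]
finger_gap: 85.3
gripper_force: 0.0
```

View pics/g1.png

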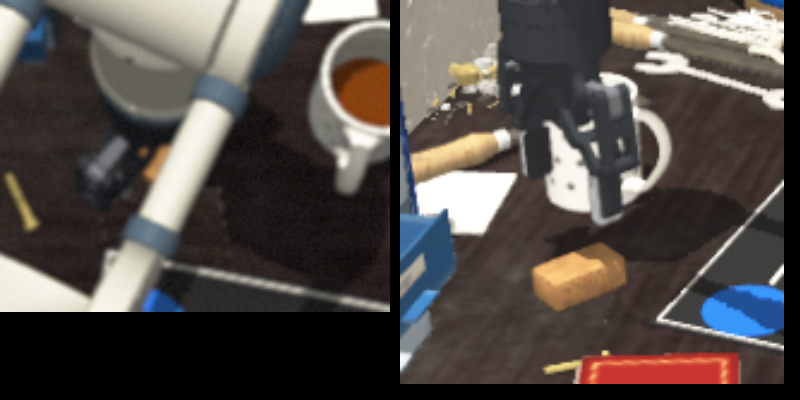

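The fingers straddle the cork block (side crop: block (580,275), gripper above it). Now descend and grip.

```bash
python3 -m inch '0 0 20 0 0 0;0 0 20 0 0 0;0 0 13 0 0 0;0 0 6 0 0 0;0 0 0 0 0 0;0 0 0 0 0 0' ; python3 -m inch '0 0 0 0 0 0;0 0 0 0 0 0;0 0 0 0 0 0;0 0 0 0 0 0;0 0 0 0 0 0;0 0 0 0 0 0;0 0 0 0 0 0;0 0 0 0 0 0' 0
```

```text
clock: 4.0
position: [659.3, -260.7, 3.4]
tool_rot: [0.898, 0.44, 0.0, 0.001]
force: [0.4, -0.5, 0.5]
finger_gap: 85.4
gripper_force: 0.0
clock: 4.8
position: [659.2, -260.6, 3.0]
tool_rot: [0.898, 0.44, 0.0, 0.0]
force: [0.1, -0.4, 4.7]
finger_gap: 32.7
gripper_force: 61.6
```

```bash
python3 -m inch '0 0 -15 0 0 0;0 0 -30 0 0 0;0 0 -25 0 0 0;-20 -2.7 0 0 0 0;-38 -5.1 0 0 0 0;-38 -5.1 0 0 0 0;-38 -5.1 0 0 0 0;-38 -5.1 0 0 0 0;-32 -4.2 0 0 0 0;-20 -2.7 0 0 0 0;0 0 0 0 0 -0.12;0 0 0 0 0 -0.12;0 0 0 0 0 -0.12;0 0 0 0 0 -0.12;0 0 10 0 0 0;0 0 0 0 0 0;0 0 0 0 0 0;0 0 0 0 0 0'
```

```text
clock: 6.6
position: [497.7, -419.1, 62.0]
tool_rot: [0.768, 0.641, -0.0, -0.0]
force: [-0.4, -0.5, -1.3]
finger_gap: 32.8
gripper_force: 61.1
```

```bash
python3 -m inch '0 0 20 0 0 0;0 0 20 0 0 0;0 0 10 0 0 0;0 0 4 0 0 0;0 0 1.5 0 0 0;0 0 0 0 0 0;0 0 0 0 0 0'
```

```text
clock: 7.3
position: [498.4, -419.6, 8.0]
tool_rot: [0.768, 0.641, 0.0, 0.001]
force: [-0.8, 0.4, -0.9]
finger_gap: 32.7
gripper_force: 61.1
```

```bash
python3 -m inch '0 0 1 0 0 0;0 0 0.8 0 0 0;0 0 0 0 0 0;0 0 0 0 0 0'
```

```text
clock: 7.7
position: [498.3, -419.5, 6.0]
tool_rot: [0.767, 0.641, 0.0, 0.001]
force: [-1.1, 0.1, 4.5]
finger_gap: 33.1
gripper_force: 61.6
```

```bash
python3 -m inch '0 0 0 0 0 0;0 0 0 0 0 0;0 0 0 0 0 0;0 0 0 0 0 0;0 0 -15 0 0 0;0 0 -25 0 0 0;0 0 -40 0 0 0;0 0 -20 0 0 0.139;0 0 0 0 0 0.139;0 0 0 0 0 0.139;0 0 0 0 0 0.139;0 0 0 0 0 0.139;0 0 0 0 0 0.139;0 0 0 0 0 0.139;0 0 0 0 0 0.139;0 0 0 0 0 0.139;0 0 0 0 0 0.139;0 0 0 0 0 0;0 0 0 0 0 0' 1
```

```text
clock: 9.6
position: [498.1, -419.3, 105.9]
tool_rot: [1.0, 0.003, 0.0, 0.0]
force: [0.4, -0.5, -0.3]
finger_gap: 85.2
gripper_force: 0.0
```

```bash
python3 -m inch '-20 -11 0 0 0 0;-30 -16.3 0 0 0 0;-30 -16.3 0 0 0 0;-30 -16.3 0 0 0 0;-17.5 -9.4 0 0 0 0;0 0 30 0 0 0;0 0 30 0 0 0;0 0 15 0 0 0;0 0 0 0 0 0;0 0 0 0 0 0'; python3 - <<'E'
from h import *
import cv2
for n in("top","side"):
    globals()[n]=cap(n)
a=cv2.resize(top["img"][200:360,280:440],None,fx=2.4,fy=2.4);b=cv2.resize(side["img"][130:290,300:460],None,fx=2.4,fy=2.4)
o=np.zeros((400,800,3),np.uint8);o[:a.shape[0],:a.shape[1]]=a;o[:b.shape[0],400:400+b.shape[1]]=b
cv2.imwrite("pics/g2.png",o[:,:,::-1])
E
```

```text
clock: 10.6
position: [370.7, -350.4, 30.9]
tool_rot: [1.0, 0.001, 0.0, 0.0]
force: [0.3, -0.9, 0.9]
finger_gap: 85.7
gripper_force: 0.0
```

View pics/g2.png

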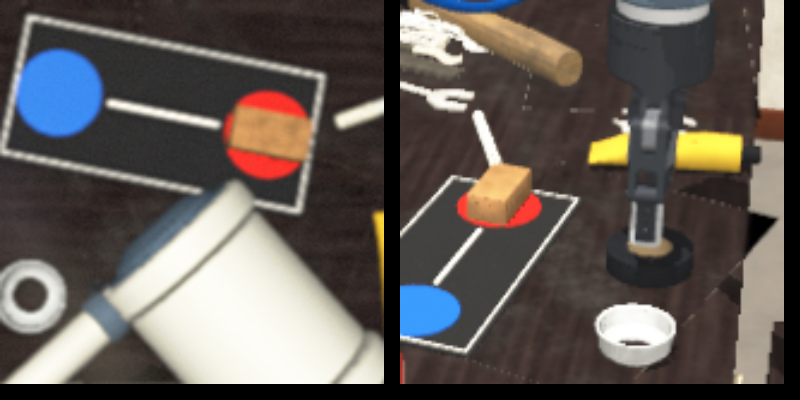

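The block sits on the red spot (crop (270,134), spot centre (267,134)), and the fingers are centred on the tape (648,255). Descend and grip.

```bash
python3 -m inch '0 0 10 0 0 0;0 0 10 0 0 0;0 0 8 0 0 0;0 0 5 0 0 0;0 0 0 0 0 0;0 0 0 0 0 0'; python3 -m inch '0 0 0 0 0 0;0 0 0 0 0 0;0 0 0 0 0 0;0 0 0 0 0 0;0 0 0 0 0 0;0 0 0 0 0 0' 0
```

```text
clock: 11.3
position: [370.3, -350.0, -3.2]
tool_rot: [1.0, 0.001, -0.0, -0.0]
force: [0.7, -0.2, 0.5]
finger_gap: 85.9
gripper_force: 0.0
clock: 11.9
position: [370.9, -350.8, -1.7]
tool_rot: [1.0, 0.001, 0.001, 0.001]
force: [0.5, 0.3, 6.7]
finger_gap: 62.9
gripper_force: 66.2
```

```bash
python3 -m inch '0 0 -10 0 0 0;0 0 -25 0 0 0;0 0 -25 0 0 0;20 -12.6 0 0 0 0;33 -20.7 0 0 0 0;33 -20.7 0 0 0 0;33 -20.7 0 0 0 0;25 -15.7 0 0 0 0;13.5 -8.6 0 0 0 0;0 0 25 0 0 0;0 0 20 0 0 0;0 0 0 0 0 0;0 0 0 0 0 0;0 0 0 0 0 0'
```

```text
clock: 13.3
position: [528.1, -251.5, 13.6]
tool_rot: [1.0, 0.001, 0.001, 0.001]
force: [0.1, -0.7, -0.1]
finger_gap: 62.8
gripper_force: 65.8
```

```bash
python3 -m inch '0 0 6 0 0 0;0 0 3 0 0 0;0 0 1 0 0 0;0 0 0 0 0 0;0 0 0 0 0 0'; python3 -m inch '0 0 1 0 0 0;0 0 1 0 0 0;0 0 0 0 0 0;0 0 0 0 0 0'
```

```text
clock: 13.8
position: [527.6, -250.8, 2.1]
tool_rot: [1.0, 0.001, 0.0, 0.0]
force: [-0.5, -0.2, -0.8]
finger_gap: 63.3
gripper_force: 65.8
clock: 14.2
position: [527.8, -250.9, 1.3]
tool_rot: [1.0, 0.001, 0.0, 0.0]
force: [-3.3, 1.8, 5.2]
finger_gap: 63.2
gripper_force: 66.5
```

```bash
python3 -m inch '0 0 0 0 0 0;0 0 0 0 0 0;0 0 0 0 0 0;0 0 -10 0 0 0;0 0 -30 0 0 0;0 0 -40 0 0 0;0 0 -20 0 0 0;-20 -2.3 0 0 0 0;-30 -3.5 0 0 0 0;-40 -4.5 0 0 0 0;-40 -4.5 0 0 0 0;-29.5 -3.5 0 0 0 0;0 0 0 0 0 0;0 0 0 0 0 0' 1; python3 - <<'E'
from h import *
import cv2
for n in("top","side"):
    globals()[n]=cap(n)
np.savez("st.npz",t=top["img"],s=side["img"])
a=cv2.resize(top["img"][200:360,270:430],None,fx=2.4,fy=2.4);b=cv2.resize(side["img"][130:290,260:420],None,fx=2.4,fy=2.4)
o=np.zeros((400,800,3),np.uint8);o[:a.shape[0],:a.shape[1]]=a;o[:b.shape[0],400:400+b.shape[1]]=b
cv2.imwrite("pics/g3.png",o[:,:,::-1])
t=top;R=((0,120,90),(6,255,255))
k,c=blob(mask(t,(8,80,60),(32,255,255),(365,230,420,280)));print("block",cv2.minAreaRect(plane(t,k,24)[:,:2].astype(np.float32)))
k,c=blob(cv2.bitwise_or(mask(t,*R,(365,225,420,285)),mask(t,(8,80,60),(32,255,255),(365,225,420,285))));print("red+block circ",[np.round(x,1) for x in cv2.minEnclosingCircle(plane(t,k,3)[:,:2].astype(np.float32))])
k,c=blob(mask(t,(8,40,40),(32,255,220),(280,215,330,262)));e=cv2.minEnclosingCircle(plane(t,k,18)[:,:2].astype(np.float32));print("core",c,e)
E
```

```text
clock: 15.6
position: [368.4, -233.1, 101.0]
tool_rot: [1.0, 0.001, 0.001, 0.001]
force: [-0.2, -0.6, 0.2]
finger_gap: 85.3
gripper_force: 0.0
block ((497.28485107421875, -417.9528503417969), (63.75383758544922, 35.174232482910156), 79.82917022705078)
red+block circ [array([ 498.3, -419.5]), np.float64(36.6)]
core [301.98198198 229.9009009 ] ((535.7660522460938, -251.91439819335938), 16.989036560058594)
```

View pics/g3.png

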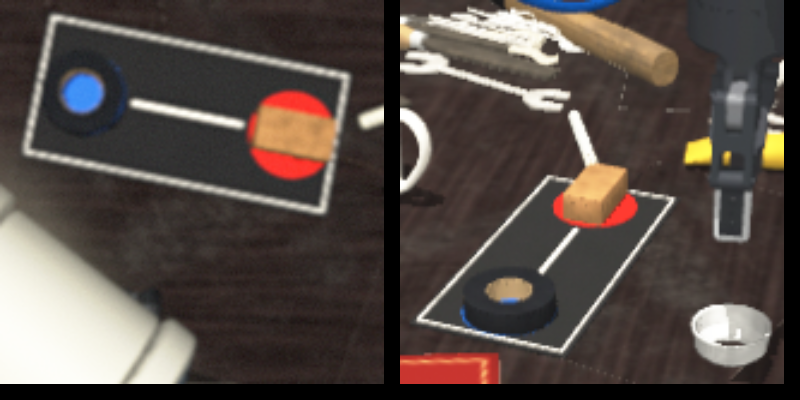

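```bash
python3 - <<'E'
from h import *
t=cap("top");t["img"]=np.load("st.npz")["t"]
b=(290,225,320,255)
b=(290,225,316,252)
m=mask(t,(95,120,100),(115,255,255),b)|mask(t,(5,30,70),(40,255,255),b)
m=cv2.morphologyEx(m,cv2.MORPH_CLOSE,np.ones((3,3),np.uint8))
k,c=blob(m)
P=plane(t,k,21)[:,:2].astype(np.float32);print(c,cv2.fitEllipse(P),cv2.minEnclosingCircle(P))
E
python3 -m inch '0 0 30 0 0 0;0 0 30 0 0 0;0 0 15 0 0 0;0 0 0 0 0 0;0 0 0 0 0 0'
```

```text
[303.73113553 237.11648352] ((528.5943603515625, -251.64405822753906), (30.736650466918945, 34.367427825927734), 108.88883209228516) ((528.130615234375, -251.47552490234375), 18.254112243652344)
clock: 16.25
position: [368.6, -232.9, 25.7]
tool_rot: [1.0, 0.001, 0.0, 0.0]
force: [-0.7, 0.1, 0.1]
finger_gap: 85.2
gripper_force: 0.0
```

```bash
python3 -m inch '0 0 10 0 0 0;0 0 10 0 0 0;0 0 6 0 0 0;0 0 0 0 0 0;0 0 0 0 0 0'; python3 -m inch '0 0 0 0 0 0;0 0 0 0 0 0;0 0 0 0 0 0;0 0 0 0 0 0;0 0 0 0 0 0;0 0 0 0 0 0' 0
```

```text
clock: 16.75
position: [368.0, -232.8, -1.1]
tool_rot: [1.0, 0.001, -0.0, -0.0]
force: [-0.3, 0.3, 0.1]
finger_gap: 85.2
gripper_force: 0.0
clock: 17.35
position: [368.5, -232.9, 0.1]
tool_rot: [1.0, 0.001, 0.001, 0.0]
force: [-0.2, 1.5, 5.8]
finger_gap: 50.9
gripper_force: 62.0
```

```bash
python3 -m inch '0 0 -10 0 0 0;0 0 -25 0 0 0;0 0 -30 0 0 0;20 2.3 0 0 0 0;30 3.4 0 0 0 0;35 4.1 0 0 0 0;35 4.1 0 0 0 0;25 2.9 0 0 0 0;14.7 1.6 0 0 0 0;0 0 25 0 0 0;0 0 0 0 0 0;0 0 0 0 0 0;0 0 0 0 0 0'; python3 - <<'E'
from h import *
import cv2
for n in("top","side"):
    globals()[n]=cap(n)
a=cv2.resize(top["img"][190:290,250:350],None,fx=3.9,fy=3.9);b=cv2.resize(side["img"][190:290,250:350],None,fx=3.9,fy=3.9)
o=np.zeros((400,800,3),np.uint8);o[:a.shape[0],:a.shape[1]]=a;o[:b.shape[0],400:400+b.shape[1]]=b
cv2.imwrite("pics/g4.png",o[:,:,::-1])
E
```

```text
clock: 18.65
position: [528.0, -251.2, 40.2]
tool_rot: [1.0, 0.001, 0.001, 0.0]
force: [-0.4, 0.9, -0.1]
finger_gap: 50.7
gripper_force: 62.5
```

View pics/g4.png

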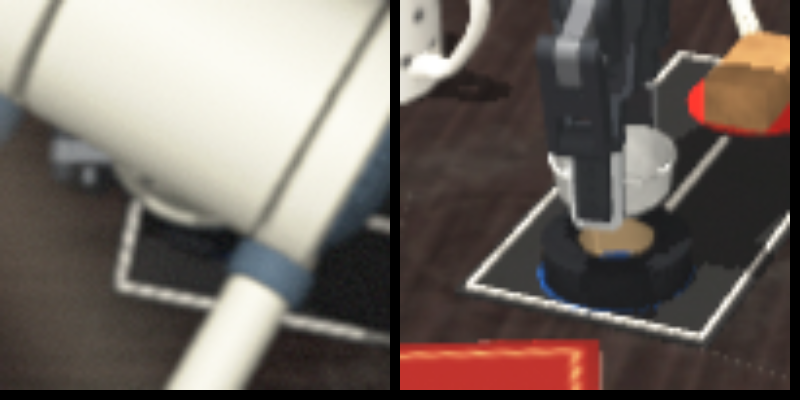

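The cup hangs level over the roll (side crop: cup centre x 613, roll 617). Lower it.

```bash
python3 -m inch '0 0 8 0 0 0;0 0 5 0 0 0;0 0 3 0 0 0;0 0 1 0 0 0;0 0 0 0 0 0;0 0 0 0 0 0'; python3 -m inch '0 0 1 0 0 0;0 0 0.8 0 0 0;0 0 0 0 0 0;0 0 0 0 0 0'
```

```text
clock: 19.35
position: [527.9, -250.9, 22.1]
tool_rot: [1.0, 0.001, 0.0, 0.0]
force: [0.0, 0.3, -0.9]
finger_gap: 50.4
gripper_force: 62.5
clock: 19.75
position: [528.1, -251.1, 21.1]
tool_rot: [1.0, 0.001, 0.0, 0.0]
force: [-1.0, 1.4, 5.0]
finger_gap: 50.6
gripper_force: 62.9
```

```bash
python3 -m inch '0 0 0 0 0 0;0 0 0 0 0 0;0 0 0 0 0 0;0 0 0 0 0 0;0 0 -8 0 0 0;0 0 -25 0 0 0;0 0 -30 0 0 0;-15 -14.6 0 0 0 0;-25 -24.4 0 0 0 0;-25 -24.4 0 0 0 0;-25 -24.4 0 0 0 0;-20 -19.5 0 0 0 0;-12.4 -11.9 0 0 0 0' 1; python3 -m inch '0 0 0 0 0 -0.1416;0 0 0 0 0 -0.1416;0 0 0 0 0 -0.1416;0 0 0 0 0 -0.1416;0 0 0 0 0 -0.1416;0 0 0 0 0 -0.1416;0 0 0 0 0 -0.1416;0 0 0 0 0 -0.1416;0 0 20 0 0 0;0 0 20 0 0 0;0 0 0 0 0 0;0 0 0 0 0 0' 0.6; python3 - <<'E'
from h import *
import cv2
for n in("top","side"):
    globals()[n]=cap(n)
np.savez("st.npz",t=top["img"],s=side["img"])
a=cv2.resize(top["img"][190:330,210:350],None,fx=2.8,fy=2.8);b=cv2.resize(side["img"][190:350,250:410],None,fx=2.4,fy=2.4)
o=np.zeros((400,800,3),np.uint8);o[:a.shape[0],:a.shape[1]]=a;o[:b.shape[0],400:400+b.shape[1]]=b
cv2.imwrite("pics/g5.png",o[:,:,::-1])
k,c=blob(mask(top,(0,0,140),(180,60,255),(280,215,318,262)));P=plane(top,k,44)[:,:2].astype(np.float32);print("cup",c,cv2.minEnclosingCircle(P),cv2.fitEllipse(P)[0])
E
```

```text
clock: 21.05
position: [404.2, -130.8, 83.8]
tool_rot: [1.0, 0.001, 0.0, 0.0]
force: [0.2, -0.3, 0.8]
finger_gap: 85.5
gripper_force: 0.0
clock: 22.25
position: [405.2, -131.9, 43.8]
tool_rot: [0.843, 0.537, -0.0, -0.0]
force: [-0.1, -0.6, 0.5]
finger_gap: 51.4
gripper_force: 0.0
cup [301.63344482 236.15540691] ((520.7587280273438, -233.8770751953125), 46.6794319152832) (523.8759155273438, -242.80331420898438)
```

View pics/g5.png

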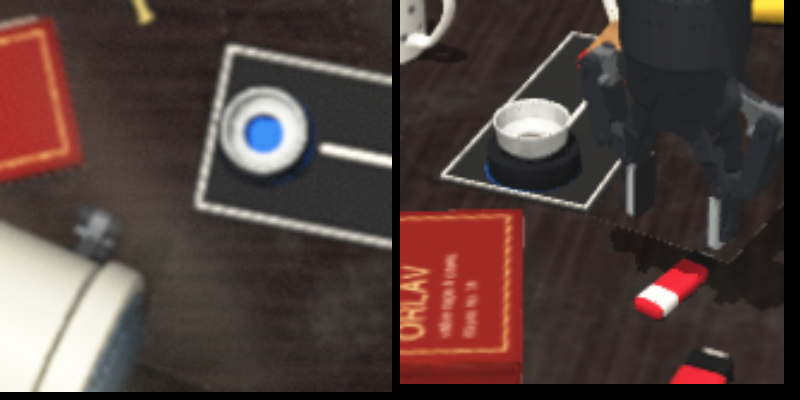

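The cup stands upright on the roll (side crop (532,125)), and the gripper is over the small lighter (675,285). Descend.

```bash
python3 -m inch '0 0 15 0 0 0;0 0 15 0 0 0;0 0 8 0 0 0;0 0 4 0 0 0;0 0 0 0 0 0;0 0 0 0 0 0'; python3 -m inch '0 0 0 0 0 0;0 0 0 0 0 0;0 0 0 0 0 0;0 0 0 0 0 0;0 0 0 0 0 0;0 0 0 0 0 0' 0
```

```text
clock: 22.95
position: [405.5, -132.0, 1.6]
tool_rot: [0.843, 0.537, 0.0, 0.0]
force: [-0.1, -0.2, 0.2]
finger_gap: 51.3
gripper_force: 0.0
clock: 23.55
position: [405.8, -132.1, 2.0]
tool_rot: [0.843, 0.537, 0.0, 0.001]
force: [-0.1, 0.2, 6.2]
finger_gap: 18.9
gripper_force: 60.6
```

```bash
python3 -m inch '0 0 -10 0 0 0;0 0 -30 0 0 0;0 0 -30 0 0 0;0 0 -20 0 0 0;-14 18.5 0 0 0 0;-24 31.7 0 0 0 0;-24 31.7 0 0 0 0;-24 31.7 0 0 0 0;-24 31.7 0 0 0 0;-18 23.8 0 0 0 0;-10.9 14.5 0 0 0 0;0 0 0 0 0 -0.13;0 0 0 0 0 -0.13;0 0 0 0 0 0;0 0 0 0 0 0;0 0 0 0 0 0'; python3 - <<'E'
from h import *
import cv2
for n in("top","side"):
    globals()[n]=cap(n)
np.savez("st.npz",t=top["img"],s=side["img"])
a=cv2.resize(top["img"][190:330,260:400],None,fx=2.8,fy=2.8);b=cv2.resize(side["img"][130:290,250:410],None,fx=2.4,fy=2.4)
o=np.zeros((400,800,3),np.uint8);o[:a.shape[0],:a.shape[1]]=a;o[:b.shape[0],400:400+b.shape[1]]=b
cv2.imwrite("pics/g6.png",o[:,:,::-1])
E
```

```text
clock: 25.15
position: [512.9, -335.2, 91.3]
tool_rot: [0.767, 0.641, -0.0, -0.0]
force: [-0.1, -0.9, 0.6]
finger_gap: 18.7
gripper_force: 60.0
```

View pics/g6.png

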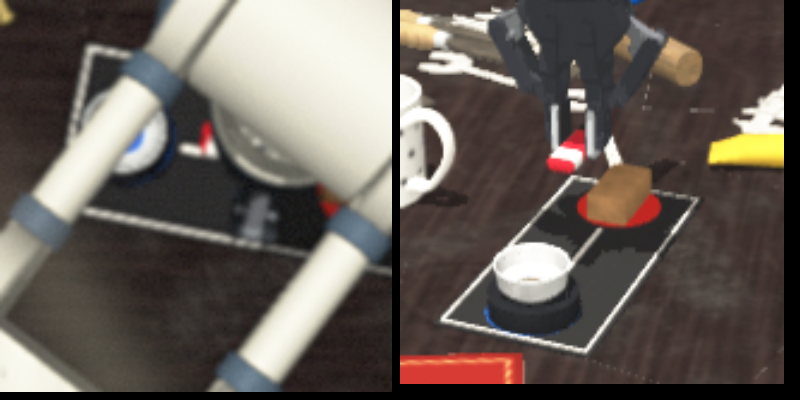

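The lighter is held level (side crop (573,150)) and the cup is centred on the roll in the side view (532 against 534). Lower the lighter onto the line.

```bash
python3 -m inch '0 0 25 0 0 0;0 0 25 0 0 0;0 0 20 0 0 0;0 0 10 0 0 0;0 0 4 0 0 0;0 0 0 0 0 0;0 0 0 0 0 0'; python3 -m inch '0 0 1 0 0 0;0 0 1 0 0 0;0 0 0.8 0 0 0;0 0 0 0 0 0;0 0 0 0 0 0'
```

```text
clock: 25.95
position: [513.6, -335.8, 8.6]
tool_rot: [0.767, 0.642, 0.0, 0.001]
force: [0.5, 0.1, -0.1]
finger_gap: 18.8
gripper_force: 59.9
clock: 26.45
position: [513.2, -335.6, 5.1]
tool_rot: [0.767, 0.642, 0.0, 0.0]
force: [-1.6, 0.1, 4.3]
finger_gap: 19.0
gripper_force: 60.4
```

```bash
python3 -m inch '0 0 0 0 0 0;0 0 0 0 0 0;0 0 0 0 0 0;0 0 -10 0 0 0;0 0 -30 0 0 0;0 0 -45 0 0 0;0 0 -45 0 0 0;0 0 -40 0 0 0;-20 -18 0 0 0 0;-30 -27 0 0 0 0;-30 -27 0 0 0 0;-30 -27 0 0 0 0;-30 -27 0 0 0 0;-30 -27 0 0 0 0;-30 -27 0 0 0 0;0 0 0 0 0 0;0 0 0 0 0 0' 0.6; python3 - <<'E'
from h import *
import cv2
for n in("top","side"):
    globals()[n]=cap(n)
np.savez("st.npz",t=top["img"],s=side["img"])
a=cv2.resize(top["img"][190:300,270:430],None,fx=2.5,fy=2.5);b=cv2.resize(side["img"][180:280,250:400],None,fx=2.6,fy=2.6)
o=np.zeros((300,800,3),np.uint8);o[:a.shape[0],:a.shape[1]]=a;o[:b.shape[0],405:405+b.shape[1]]=b
cv2.imwrite("pics/g7.png",o[:,:,::-1])
t=top;b=(322,230,374,262)
m=mask(t,(165,120,90),(180,255,255),b)|mask(t,(0,120,90),(6,255,255),b)|mask(t,(0,0,150),(180,80,255),b)
m=cv2.morphologyEx(m,cv2.MORPH_CLOSE,np.ones((7,7),np.uint8));k,c=blob(m);print("lighter",cv2.minAreaRect(plane(t,k,12)[:,:2].astype(np.float32)))
# cup foot hole (blue seen through) & rim by bright threshold, border excluded
k,c=blob(mask(t,(95,120,100),(115,255,255),(290,225,316,252)));print("foot hole blue",c)
E
```

```text
clock: 28.15
position: [300.0, -501.1, 175.0]
tool_rot: [0.767, 0.641, 0.0, 0.0]
force: [-0.1, 0.6, 0.4]
finger_gap: 51.4
gripper_force: 0.0
lighter ((512.0050048828125, -338.0054626464844), (97.52594757080078, 24.393144607543945), 78.82825469970703)
foot hole blue [303.78228228 237.44144144]
```

View pics/g7.png

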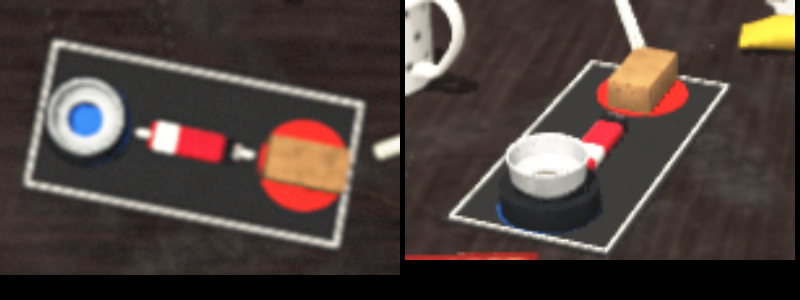

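The lighter lies along the white line (top crop: 149 to about 238, line 135 to 254). The block is on red at (307,164), the cup is mouth up and centred on the roll on blue at (86,118), and the gripper is well clear. Handing in.

```bash
python3 -c "
from rig import job
print(job.finish_job())"
```

```text
the job is handed in; nothing more can be done
None
```

The job is handed in at about 28 s on the robot clock: block on red, tape on blue with the cup mouth up and centred on it, and the small lighter along the white line. The mug and grease tube were not touched.

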